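# Close the vacuum blotting manifold

## Task

Get the blotting manifold ready for vacuum: lift the dust cover off the lower half and hang it astride the middle of the drying rail's rod like a saddle. Then set the white upper half on the two dowels, wide hole over the thick dowel, press it down until the gasket is squeezed and the two halves meet with no gap, and finish while still holding it pressed shut with the fingers. Drop neither part, and leave the other things on the bench where they are.

Things in the scene. Friction and masses are not known exactly. Their poses are not given: they have to be found in the camera images.
- manifold: grey lower half of a vacuum manifold, fixed. Origin: centre of underside, z up, long axis y. Plinth 90x150x8 mm carries a chamber 50 (x) x 120 (y) mm, rim 45 mm above the bench. Two steel dowels on its long centre line rise 24 mm above the rim (straight 16, then tapered to a 3.6 mm nose): thick, 12 mm, at y=+48 mm; thin, 8 mm, at y=-48. Hose barb at its -y end reaches y=-86
- gasket: soft black gasket ring, 42 (x) x 74 (y) mm, in the lower half's rim between the dowels. Its top stands 6 mm above the rim (51 mm above the bench) and yields straight down like a spring of 2.5 N/mm: some 15 N, upper half's weight included, brings it level with the rigid rim. Origin: centre of its underside, 41 mm above the bench when free
- dowel_big (a point): foot of the thick dowel, on the rim of the lower half (45 mm above the bench)
- upper: upper half: white block 50 (x) x 120 (y) x 30 mm, 0.20-0.35 kg, right way up on the bench, 24 dark wells on top. Through holes on its long centre line, chamfered: wide, 13.6 mm, at y=+48 mm; narrow, 9.6 mm, at y=-48. Origin: centre of underside, 45 mm above the bench when shut. Grip it across its 50 mm width. It starts turned at most 40 degrees from the lower half's heading
- upper_big (a point): mouth of the wide hole in the underside of the upper half
- cover: dust cover over the lower half: grey 3 mm sheet folded as a gable roof on two walls, ends and bottom open, 64 (x) x 130 (y) mm, 0.09 kg. Walls 45 mm high, 45 degree roof, inside of ridge 74 mm above the lower edges. Pull on the ridge 12 (x) x 60 (y) mm, top at 108 mm: pinch it at 95. Origin: centre at the lower edges, 8 mm above the bench at start; lift 70 mm to clear. Same either way round
- rail: drying rail, fixed: steel rod 12 mm thick, 310 mm long along its y, axis 150 mm above the bench, clamped at y=+137 and -137 mm to two lab stands (posts 22 mm to the +x side, 192 mm high, on feet). Origin: on the bench under the middle of the rod. With the cover's ridge resting on the rod the cover's origin is 84 mm above the bench
- rail_mid (a point): middle of the rod's axis, 150 mm above the bench
- tube_rack: bystander: white microtube rack, a block 56 (x) x 110 (y) x 36 mm with 3 x 5 dark holes and three blue-topped tubes (45 mm high in all); resembles the upper half but has no dowel holes. Origin: centre of underside
- cap_a: bystander: loose blue screw cap, 34 mm across, 11 mm high; origin under its centre
- cap_b: bystander: loose blue screw cap, 34 mm across, 11 mm high; origin under its centre
- cap_c: bystander: loose blue screw cap, 28 mm across, 11 mm high; origin under its centre
- marker: bystander: black marker pen lying on the bench, 135 mm long along its x, 14 mm thick; origin on the bench under its middle
- bottle: bystander: glass reagent bottle with a blue cap, 60 mm across, 130 mm high; origin under its centre
- beaker: bystander: white plastic beaker, 66 mm across, 85 mm high, open on top; origin under its centre
Things that resemble listed ones, but are neither listed nor needed, are in the scene too. What is shaped like the cover but red is not meant.

How it is judged:
By the outcome, as a careful person would: the job done as asked, in the order asked, and still so for the second after the job is handed in, while the arm keeps its last pose, push and grip.
It also fails if it takes over 53 s, if anything falls off the work surface, if the arm or the gripper's body presses on something with over 40 N, if the wrist force passes 120 N, or if a joint passes its speed limit or range.

## Robot

A 6-joint arm with a two-finger parallel gripper is mounted at the origin on the work surface. World frame = base frame: x ahead of the robot, y to its left, z up, the work surface at z = 0. Lengths are in m, angles in degrees, forces in N, time in s.
With the tool pointing down it reaches from about 0.35 to 0.875 m from the base axis. Payload 4.2 kg.
Tool frame: the origin (TCP) lies between the finger pads; the fingertips stand 14 mm ahead of it and the grasp point (between the pads) lies 5 mm behind it; z points along the fingers, y is the line along which they close (so a half turn about z gives the same grasp; the last joint's range is limited). The gripper opens to 87 mm and grips with 3 to 60 N. Pads are 19 mm wide; open, the fingers measure 117 mm over their backs; the gripper's body (75 mm by 190 mm) begins 51 mm behind the grasp point.
Start: joints at [-55.428, 22.042, 0.453, 0, -68.411, -14.817], TCP at [0.211, -0.588, 0.237] pointing down, gripper open.
Joint ranges: [-179.83, 179.83], [-69.29, 118.12], [-61.27, 80.66], [-181.25, 117.63], [-171.15, -9.14], [-177.46, 177.46]. Speed limits (degrees/s): [159.86, 159.86, 180, 180, 180, 180].

## Interface

Orientations are given as a 3x3 rotation matrix whose columns are the frame's x, y, z axes.
In Python, from station import * gives the robot as it stands. The module is installed in compiled form; this text tells all that it offers.
- The arm moves only by the tool play_rows, never from a script. Its argument "steps" is a list of rows, each an object of numbers: "ax", "ay", "az": the turn, a rotation vector about the tool's x, y, z in degrees; "dx", "dy", "dz": the shift along the tool's x, y, z in mm; "claw": the finger opening in mm, from 0 to 87. A call has 1 to 20 rows; each row shifts and turns the commanded pose from where the row before left it, along the tool's axes as they then stand; what a row does not reach is not made up. A row lasts 1/10 s, in which the tool goes at most 50 mm and 8.59 degrees, less where a joint would pass 70% of its speed; a pose out of reach is approached as far as the arm can. A call with a gripper value outside its range is refused whole. The fingers move at their own pace and stop on an object; the grip force is fixed at half the most. Time passes only in rows, so rows that do not move let the fingers close. It gives the time, the measured TCP pose, the force, the opening and the grip force at its end, in the units of the state.
- sense(): the state, without advancing time (a new reading comes with each control period).
- capture(name): name is "side" or "top"; returns a dict with "frame" (420x560x3 uint8, blue, green, red), "range_z" (420x560 float32, m along the optical axis (not along the pixel's ray), 0 where there is no reading), "fx", "fy", "cx", "cy" (pixels), "xyz" and "rotation" of the camera in the world. Camera axes: x right, y down, z forward; pixel columns grow to the right and rows downward; lengths in m; the calibration is good to about 2 mm. A picture is of the moment at which its call begins.
- finish_job(): hands the job in; it is judged then, once.
The state is a dict: "time_s": time; "joints": joint angles; "joint_velocities": joint speeds; "effort": joint torques, N m; "tcp_pos": TCP position; "ee_rot": TCP orientation; "wrist_force": force on the tool from outside, world axes, zero at the start; "moment": the same for the moment, N m; "gripper_width": opening from 0.0 (shut) to 1.0 (fully open); "gripper_force": force on a finger pad.
Only numpy, scipy, OpenCV 4.12 (cv2) and the standard library are available. Lean on these libraries where they do the work, as an engineer would, in place of code of your own. Each camera call takes 0.05 s, during which the arm holds its last target. There are 200 camera calls.

## Working session

There is one attempt and no reset: what is moved stays moved. The work goes in short steps, Python scripts to look and compute and a tool call to move; the robot and the scene stay as the last step left them, time stands still between calls to the robot, and variables do not carry over. Pictures are saved under pics/ and viewed, at most 10 in all, crops included, and the job is handed in when it is done.

Besides the shell and the picture viewer there is one more tool, called after "Request:" in YAML: its name, and indented under it one key for each argument. play_rows: Moves the arm, as the interface text tells. Its arguments: {"type":"object","properties":{"steps":{"type":"array"}},"required":["steps"]}

```bash
mkdir -p pics; cat > h.py <<'E'
import numpy as np, cv2, pickle
from station import *
def shot(n):
    c=capture(n); pickle.dump(c,open(f'{n}.pkl','wb')); return c
def load(n): return pickle.load(open(f'{n}.pkl','rb'))
def cloud(c):
    z=c['range_z']; v,u=np.indices(z.shape)
    p=np.stack([(u-c['cx'])/c['fx']*z,(v-c['cy'])/c['fy']*z,z],-1)
    w=p@np.array(c['rotation']).T+np.array(c['xyz']); w[z==0]=np.nan
    return w
E
python3 - <<'E'
from h import *
for n in('top','side'):
    c=shot(n); cv2.imwrite(f'pics/{n}0.png',cv2.resize(c['frame'],(784,588))); print(n,c['xyz'],np.round(c['rotation'],3).tolist(),c['fx'])
print(sense())
E
```

```text
top [0.3710542  0.07706275 1.57335356] [[-0.01, -0.993, 0.116], [-1.0, 0.01, 0.003], [-0.005, -0.116, -0.993]] 486.77016167592166
side [ 0.49075176 -0.57319671  0.73127465] [[0.996, -0.05, 0.068], [-0.084, -0.684, 0.725], [0.01, -0.728, -0.686]] 382.61214381695487
{'time_s': 0.1, 'joints': array([-5.54270848e+01,  2.20860104e+01,  3.88822479e-01, -2.52170309e-02,
       -6.84101557e+01, -1.48160481e+01]), 'joint_velocities': array([ 0.0008214 , -0.22128309,  0.20134344,  0.1204256 , -0.02595028,
       -0.00545199]), 'effort': array([ 6.61257454e-04, -3.91689348e+01,  1.87936485e+01,  4.23186377e+00,
        1.35286685e-02, -6.82410996e-05]), 'tcp_pos': array([ 0.21111529, -0.58773626,  0.23558114]), 'ee_rot': array([[-9.41190337e-01, -3.37876045e-01, -7.26134993e-04],
       [-3.37876814e-01,  9.41188668e-01,  1.77484710e-03],
       [ 8.37517083e-05,  1.91581312e-03, -9.99998161e-01]]), 'wrist_force': array([ 0.19350244,  0.01057366, -0.0193822 ]), 'moment': array([-0.044526  , -0.01281303,  0.01643414]), 'gripper_force': 0.0, 'gripper_width': 1.000795245729326}
```

View pics/top0.png

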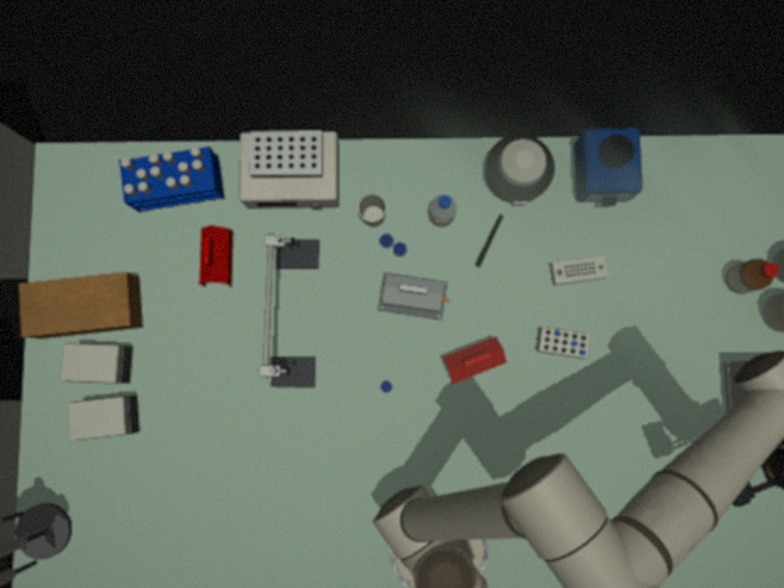

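View pics/side0.png

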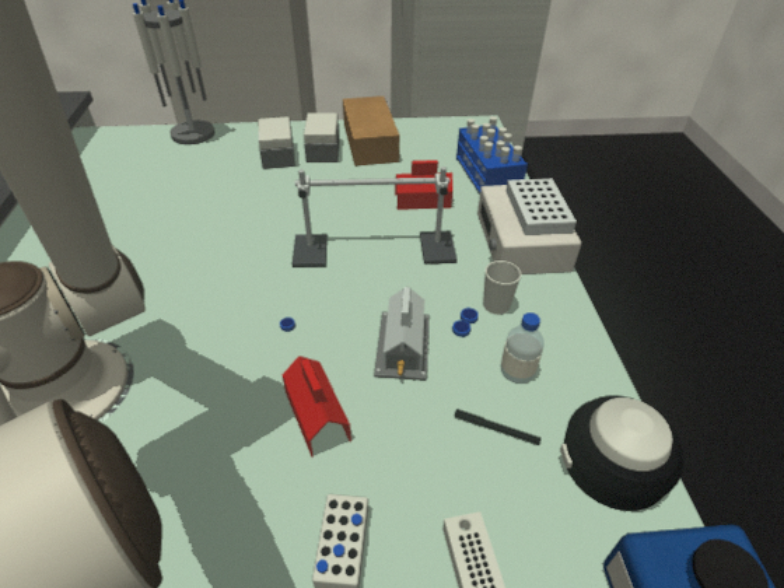

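The top view (784x588) shows these candidates:
- **Cover:** the grey one on a plinth with a barb at (413,292). The red ones at (475,360) and (215,255) are decoys.
- **Upper half:** the white block with two end holes and wells at (578,270). The lookalikes are the tube rack with blue tops at (564,343) and the white plate on the instrument at (286,153).
- **Rail:** the rod runs from (272,240) to (266,370).

The choice is the grey cover and the white block at (578,270). Next is one close crop to check it.

```bash
python3 - <<'E'
from h import *
c=load('top'); w=cloud(c); f=c['frame']
cv2.imwrite('pics/crop1.png',cv2.resize(f[170:280,260:440],(792,484),interpolation=cv2.INTER_CUBIC))
def rect(name,u0,u1,v0,v1,zlo,zhi):
    p=w[v0:v1,u0:u1].reshape(-1,3); p=p[(p[:,2]>zlo)&(p[:,2]<zhi)]
    r=cv2.minAreaRect(p[:,:2].astype(np.float32)*1000)
    print(name,len(p),'rect',np.round(r[0],1),np.round(r[1],1),round(r[2],1),'mean',np.round(p.mean(0)*1000,1),'z',np.round(np.percentile(p[:,2],[5,50,95])*1000,1))
b=w[215:235,240:262].reshape(-1,3);print('bench z',np.nanmedian(b[:,2]),np.nanstd(b[:,2]))
rect('upper',388,440,178,208,.02,.05)
rect('pull',280,312,200,215,.095,.13)
rect('cover',268,322,190,232,.045,.13)
rect('plinth',265,322,188,232,.004,.13)
rect('rod',184,200,180,262,.13,.17)
rect('rack',380,425,230,258,.02,.06)
rect('posts',184,210,160,275,.17,.22)
c=load('side');w=cloud(c)
rect('s_upper',310,370,365,420,.02,.045)
rect('s_cover',265,310,200,272,.045,.13)
rect('s_pull',265,310,200,272,.1,.13)
rect('s_rod',222,308,124,138,.13,.17)
E
```

```text
bench z 0.0015351288759364312 0.0035090776595861736
upper 587 rect [ 625.  -336.3] [ 51.8 123.2] 6.9 mean [ 624.3 -335.3   31.1] z [25.4 31.1 36.9]
pull 94 rect [572.   47.5] [58.5 12.2] 80.7 mean [571.6  47.2 115.6] z [101.3 117.1 122.3]
cover 856 rect [573.4  47.4] [129.7  65.5] 80.8 mean [569.8  47.9  75.1] z [ 55.2  71.8 117.5]
plinth 1549 rect [575.1  53.2] [182.7 141.3] 89.4 mean [567.7  51.   45.9] z [  4.6  58.  112.5]
rod 347 rect [527.1 346.5] [ 38.4 239.6] 89.4 mean [522.2 353.3 156. ] z [150.3 155.8 162.3]
rack 636 rect [ 458.3 -292.9] [110.9  56.2] 80.5 mean [ 458.  -291.4   37.9] z [30.9 37.6 45.9]
posts 40 rect [536.1 331. ] [ 11.7 282.1] 88.1 mean [541.8 330.2 190. ] z [172.8 192.6 199.2]
s_upper 1516 rect [ 621.9 -318.4] [51.2 94.6] 6.6 mean [ 621.9 -319.7   28.7] z [26.3 28.8 31. ]
s_cover 1113 rect [572.1  50.9] [133.5  64. ] 81.1 mean [571.   41.1  72. ] z [ 53.5  68.9 114.4]
s_pull 118 rect [571.4  50.1] [61.2 11.6] 84.0 mean [571.1  44.3 113.1] z [103.8 114.2 116.6]
s_rod 373 rect [531.4 356.5] [ 16.1 238.7] 87.7 mean [528.8 354.8 151.3] z [145.3 151.9 155.7]
```

View pics/crop1.png

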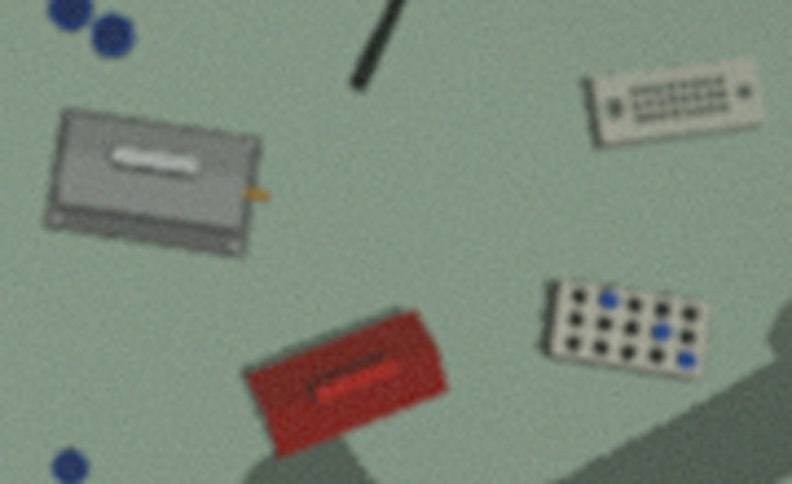

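The crop confirms it. The grey cover is at (155,170) with its barb at (258,194), on the -y side. The upper half is at (675,100), with its wide hole at (615,107) and narrow hole at (743,92), so both headings agree. The red cover and the rack are the decoys. Next I fit the rail more carefully; its rod runs along world x.

```bash
cat >> h.py <<'E'
def plan(x,y,z,yaw):
    "turn about tool z first, then the shift in the turned tool axes (mm)"
    s=sense(); R=s['ee_rot']; t=s['tcp_pos']*1000
    cur=np.degrees(np.arctan2(R[1,1],R[0,1])); d=(yaw-cur+180)%360-180
    from scipy.spatial.transform import Rotation as Ro
    a=np.radians(yaw); Y=np.array([np.cos(a),np.sin(a),0]); Z=np.array([0,0,-1]); Rt=np.stack([np.cross(Y,Z),Y,Z],1)
    print('tcp',np.round(t,1),'yaw',round(cur,2),'turn(rotvec)',np.round(Ro.from_matrix(R.T@Rt).as_rotvec(degrees=True),2),'shift',np.round(Rt.T@(np.array([x,y,z])-t),1))
E
python3 - <<'E'
from h import *
for n,(u0,u1,v0,v1) in dict(top=(180,212,160,275),side=(205,325,115,145)).items():
    c=load(n); w=cloud(c); p=w[v0:v1,u0:u1].reshape(-1,3)*1000
    p=p[(p[:,2]>135)&(p[:,2]<172)&(p[:,1]>300)&(p[:,1]<400)]
    m=p[abs(p[:,0]-527)<110]
    vx,vy,vz,x0,y0,z0=cv2.fitLine(m.astype(np.float32),cv2.DIST_HUBER,0,.01,.01).ravel()
    yat=lambda x:y0+vy/vx*(x-x0)
    print(n,len(m),'y at 527:',yat(527),'slope deg',np.degrees(np.arctan(vy/vx)),'z',np.median(m[:,2]),'y pct',np.percentile(m[:,1]-yat(m[:,0]),[3,97]))
    q=p[abs(p[:,1]-yat(p[:,0]))<12]; print('x ext',np.sort(q[:,0])[[0,2,5,-6,-3,-1]])
    pp=w.reshape(-1,3)*1000; t=pp[(pp[:,2]>175)&(pp[:,2]<200)&(abs(pp[:,1]-340)<40)&(abs(pp[:,0]-527)<170)]
    for s in(-1,1):
        k=t[(t[:,0]-527)*s>80]; print('post',len(k),np.median(k,0),k.min(0),k.max(0))
plan(572.5,48,190,170.8)
E
```

```text
top 304 y at 527: 353.41434 slope deg -1.5791123 z 155.68492882783903 y pct [-4.88685286  6.14056213]
x ext [381.63078523 381.68535791 384.54353787 685.38419536 687.76324418
 689.43447985]
post 16 [398.14933745 333.67553879 194.48999215] [395.1950954  330.05131524 184.1806827 ] [403.74023977 341.47228321 199.21277437]
post 19 [671.70704091 326.55968263 192.28050718] [666.45892831 323.02250136 176.34245621] [677.16580778 332.29781965 199.43880529]
side 343 y at 527: 354.4404 slope deg -1.8029248 z 151.92114456875183 y pct [-3.92593613  6.96120724]
x ext [381.51406119 382.21751663 384.82487337 687.24081445 689.955566
 690.59644238]
post 28 [399.35449842 336.09268783 185.02537825] [394.00523814 332.72560175 175.80855464] [404.58889848 341.91950716 192.70106252]
post 26 [671.52233638 327.92733821 184.71685664] [666.94995928 324.30140845 175.80817811] [676.07951664 336.40967478 192.26338218]
tcp [ 211.1 -587.7  235.6] yaw 109.75 turn(rotvec) [ 1.000e-01  5.000e-02 -6.105e+01] shift [-685.3 -255.1   45.6]
```

Request:
play_rows:
  steps:
    - {"az": -7.63,"claw": 60}
    - {"az": -7.63}
    - {"az": -7.63}
    - {"az": -7.63}
    - {"az": -7.63}
    - {"az": -7.63}
    - {"az": -7.63}
    - {"az": -7.63}
    - {"dx": -40,"dy": -15}
    - {"dx": -40,"dy": -15}
    - {"dx": -40,"dy": -15}
    - {"dx": -40,"dy": -15}
    - {"dx": -40,"dy": -15}
    - {"dx": -40,"dy": -15}
    - {"dx": -40,"dy": -15}
    - {"dx": -40,"dy": -15}
    - {"dx": -40,"dy": -15}
    - {"dx": -40,"dy": -15}
    - {"dx": -40,"dy": -15}
    - {"dx": -40,"dy": -15}

```text
invalid input at $.steps[0]: expected keys ax, ay, az, dx, dy, dz, claw
```

```bash
python3 -c "
from h import *
plan(572,48.5,190,171)"
```

```text
tcp [ 211.1 -587.7  235.6] yaw 109.75 turn(rotvec) [ 1.000e-01  5.000e-02 -6.125e+01] shift [-684.9 -256.9   45.6]
```

Request:
play_rows:
  steps:
    - {"ax": 0,"ay": 0,"az": -7.66,"dx": 0,"dy": 0,"dz": 0,"claw": 60}
    - {"ax": 0,"ay": 0,"az": -7.66,"dx": 0,"dy": 0,"dz": 0,"claw": 60}
    - {"ax": 0,"ay": 0,"az": -7.66,"dx": 0,"dy": 0,"dz": 0,"claw": 60}
    - {"ax": 0,"ay": 0,"az": -7.66,"dx": 0,"dy": 0,"dz": 0,"claw": 60}
    - {"ax": 0,"ay": 0,"az": -7.66,"dx": 0,"dy": 0,"dz": 0,"claw": 60}
    - {"ax": 0,"ay": 0,"az": -7.66,"dx": 0,"dy": 0,"dz": 0,"claw": 60}
    - {"ax": 0,"ay": 0,"az": -7.66,"dx": 0,"dy": 0,"dz": 0,"claw": 60}
    - {"ax": 0,"ay": 0,"az": -7.66,"dx": 0,"dy": 0,"dz": 0,"claw": 60}
    - {"ax": 0,"ay": 0,"az": 0,"dx": -43,"dy": -16,"dz": 0,"claw": 60}
    - {"ax": 0,"ay": 0,"az": 0,"dx": -43,"dy": -16,"dz": 0,"claw": 60}
    - {"ax": 0,"ay": 0,"az": 0,"dx": -43,"dy": -16,"dz": 0,"claw": 60}
    - {"ax": 0,"ay": 0,"az": 0,"dx": -43,"dy": -16,"dz": 0,"claw": 60}
    - {"ax": 0,"ay": 0,"az": 0,"dx": -43,"dy": -16,"dz": 0,"claw": 60}
    - {"ax": 0,"ay": 0,"az": 0,"dx": -43,"dy": -16,"dz": 0,"claw": 60}
    - {"ax": 0,"ay": 0,"az": 0,"dx": -43,"dy": -16,"dz": 0,"claw": 60}
    - {"ax": 0,"ay": 0,"az": 0,"dx": -43,"dy": -16,"dz": 0,"claw": 60}
    - {"ax": 0,"ay": 0,"az": 0,"dx": -43,"dy": -16,"dz": 0,"claw": 60}
    - {"ax": 0,"ay": 0,"az": 0,"dx": -43,"dy": -16,"dz": 0,"claw": 60}
    - {"ax": 0,"ay": 0,"az": 0,"dx": -43,"dy": -16,"dz": 0,"claw": 60}
    - {"ax": 0,"ay": 0,"az": 0,"dx": -43,"dy": -16,"dz": 0,"claw": 60}

```text
time_s: 2.1
tcp_pos: [0.4816, -0.1065, 0.2364]
ee_rot: [[-0.156, -0.988, -0.0], [-0.988, 0.156, 0.0], [-0.0, 0.0, -1.0]]
wrist_force: [1.8, -0.5, 0.3]
gripper_width: 0.691
gripper_force: 0.0
```

```bash
python3 -c "
from h import *
plan(572,48.5,190,171)"
```

```text
tcp [ 481.6 -106.5  236.4] yaw 171.05 turn(rotvec) [0.02 0.01 0.05] shift [-167.2  -65.    46.4]
```

Request:
play_rows:
  steps:
    - {"ax": 0,"ay": 0,"az": 0,"dx": -41,"dy": -16,"dz": 10,"claw": 60}
    - {"ax": 0,"ay": 0,"az": 0,"dx": -41,"dy": -16,"dz": 15,"claw": 60}
    - {"ax": 0,"ay": 0,"az": 0,"dx": -41,"dy": -16,"dz": 15,"claw": 60}
    - {"ax": 0,"ay": 0,"az": 0,"dx": -30,"dy": -12,"dz": 6,"claw": 60}
    - {"ax": 0,"ay": 0,"az": 0,"dx": 0,"dy": 0,"dz": 0,"claw": 60}
    - {"ax": 0,"ay": 0,"az": 0,"dx": 0,"dy": 0,"dz": 0,"claw": 60}

```text
time_s: 2.7
tcp_pos: [0.5641, 0.0338, 0.1897]
ee_rot: [[-0.155, -0.988, -0.002], [-0.988, 0.155, -0.001], [0.001, 0.002, -1.0]]
wrist_force: [-0.7, -0.5, 0.1]
gripper_width: 0.687
gripper_force: 0.0
```

```bash
python3 -c "
from h import *
plan(572,48.5,98,171)
c=shot('side');cv2.imwrite('pics/s1.png',cv2.resize(c['frame'][150:290,200:380],(792,616-16)))"
```

```text
tcp [564.1  33.8 189.7] yaw 171.1 turn(rotvec) [ 0.11 -0.05  0.1 ] shift [-15.7  -5.5  91.7]
```

View pics/s1.png

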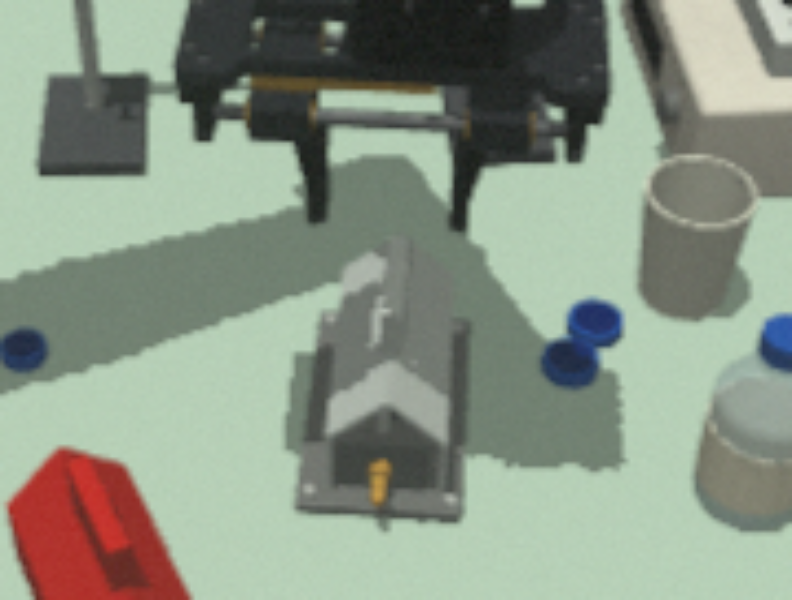

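The view shows the fingertips at (315,220) and (458,228), straddling the grey pull at (398,245). I'll descend and close.

Request:
play_rows:
  steps:
    - {"ax": 0,"ay": 0,"az": 0,"dx": -15.7,"dy": -5.5,"dz": 0,"claw": 60}
    - {"ax": 0,"ay": 0,"az": 0,"dx": 0,"dy": 0,"dz": 30,"claw": 60}
    - {"ax": 0,"ay": 0,"az": 0,"dx": 0,"dy": 0,"dz": 31,"claw": 60}
    - {"ax": 0,"ay": 0,"az": 0,"dx": 0,"dy": 0,"dz": 20,"claw": 45}
    - {"ax": 0,"ay": 0,"az": 0,"dx": 0,"dy": 0,"dz": 10,"claw": 35}
    - {"ax": 0,"ay": 0,"az": 0,"dx": 0,"dy": 0,"dz": 0,"claw": 25}
    - {"ax": 0,"ay": 0,"az": 0,"dx": 0,"dy": 0,"dz": 0,"claw": 16}
    - {"ax": 0,"ay": 0,"az": 0,"dx": 0,"dy": 0,"dz": 0,"claw": 8}
    - {"ax": 0,"ay": 0,"az": 0,"dx": 0,"dy": 0,"dz": 0,"claw": 0}
    - {"ax": 0,"ay": 0,"az": 0,"dx": 0,"dy": 0,"dz": 0,"claw": 0}
    - {"ax": 0,"ay": 0,"az": 0,"dx": 0,"dy": 0,"dz": 0,"claw": 0}
    - {"ax": 0,"ay": 0,"az": 0,"dx": 0,"dy": 0,"dz": 0,"claw": 0}

```text
time_s: 3.95
tcp_pos: [0.5724, 0.0481, 0.0999]
ee_rot: [[-0.156, -0.988, 0.0], [-0.988, 0.156, 0.0], [-0.0, -0.0, -1.0]]
wrist_force: [-1.2, 0.2, 1.6]
gripper_width: 0.137
gripper_force: 30.0
```

```bash
python3 -c "
from h import *
plan(572,48.5,98,171)"
```

```text
tcp [572.4  48.1  99.9] yaw 171.04 turn(rotvec) [-0.02  0.01  0.04] shift [-0.3  0.5  1.9]
```

Request:
play_rows:
  steps:
    - {"ax": 0,"ay": 0,"az": 0,"dx": 0,"dy": 0,"dz": -12,"claw": 0}
    - {"ax": 0,"ay": 0,"az": 0,"dx": 0,"dy": 0,"dz": -25,"claw": 0}
    - {"ax": 0,"ay": 0,"az": 0,"dx": 0,"dy": 0,"dz": -25,"claw": 0}
    - {"ax": 0,"ay": 0,"az": 0,"dx": 0,"dy": 0,"dz": -28,"claw": 0}
    - {"ax": 0,"ay": 0,"az": -4.1,"dx": 0,"dy": 0,"dz": -30,"claw": 0}
    - {"ax": 0,"ay": 0,"az": -8.1,"dx": 0,"dy": 0,"dz": -30,"claw": 0}
    - {"ax": 0,"ay": 0,"az": -8.1,"dx": 0,"dy": 0,"dz": -30,"claw": 0}
    - {"ax": 0,"ay": 0,"az": -8.1,"dx": 0,"dy": 0,"dz": -10,"claw": 0}
    - {"ax": 0,"ay": 0,"az": -8.1,"dx": 0,"dy": 0,"dz": 0,"claw": 0}
    - {"ax": 0,"ay": 0,"az": -8.1,"dx": 0,"dy": 0,"dz": 0,"claw": 0}
    - {"ax": 0,"ay": 0,"az": -8.1,"dx": 0,"dy": 0,"dz": 0,"claw": 0}
    - {"ax": 0,"ay": 0,"az": -8.1,"dx": 0,"dy": 0,"dz": 0,"claw": 0}
    - {"ax": 0,"ay": 0,"az": -8.1,"dx": 0,"dy": 0,"dz": 0,"claw": 0}
    - {"ax": 0,"ay": 0,"az": -8.1,"dx": 0,"dy": 0,"dz": 0,"claw": 0}
    - {"ax": 0,"ay": 0,"az": -8.1,"dx": 0,"dy": 0,"dz": 0,"claw": 0}
    - {"ax": 0,"ay": 0,"az": -8.1,"dx": 0,"dy": 0,"dz": 0,"claw": 0}
    - {"ax": 0,"ay": 0,"az": -4,"dx": 0,"dy": 0,"dz": 0,"claw": 0}
    - {"ax": 0,"ay": 0,"az": 0,"dx": 0,"dy": 0,"dz": 0,"claw": 0}

```text
time_s: 5.75
tcp_pos: [0.5721, 0.048, 0.2901]
ee_rot: [[1.0, -0.031, 0.0], [-0.031, -1.0, 0.0], [0.0, -0.0, -1.0]]
wrist_force: [-0.2, -0.3, 0.6]
gripper_width: 0.141
gripper_force: 30.0
```

```bash
python3 -c "
from h import *
plan(535.5,354,290,-91.7)"
```

```text
tcp [572.1  48.  290.1] yaw -91.78 turn(rotvec) [-0.01 -0.02 -0.08] shift [-4.570e+01 -3.048e+02  1.000e-01]
```

Request:
play_rows:
  steps:
    - {"ax": 0,"ay": 0,"az": 0,"dx": -3,"dy": -20,"dz": 0,"claw": 0}
    - {"ax": 0,"ay": 0,"az": 0,"dx": -6,"dy": -40,"dz": 0,"claw": 0}
    - {"ax": 0,"ay": 0,"az": 0,"dx": -6,"dy": -42,"dz": 0,"claw": 0}
    - {"ax": 0,"ay": 0,"az": 0,"dx": -6,"dy": -42,"dz": 0,"claw": 0}
    - {"ax": 0,"ay": 0,"az": 0,"dx": -6.7,"dy": -42,"dz": 0,"claw": 0}
    - {"ax": 0,"ay": 0,"az": 0,"dx": -6,"dy": -42,"dz": 0,"claw": 0}
    - {"ax": 0,"ay": 0,"az": 0,"dx": -6,"dy": -40,"dz": 0,"claw": 0}
    - {"ax": 0,"ay": 0,"az": 0,"dx": -4,"dy": -26,"dz": 0,"claw": 0}
    - {"ax": 0,"ay": 0,"az": 0,"dx": -2,"dy": -10.8,"dz": 0,"claw": 0}
    - {"ax": 0,"ay": 0,"az": 0,"dx": 0,"dy": 0,"dz": 0,"claw": 0}
    - {"ax": 0,"ay": 0,"az": 0,"dx": 0,"dy": 0,"dz": 0,"claw": 0}

```text
time_s: 6.85
tcp_pos: [0.536, 0.3533, 0.2897]
ee_rot: [[0.999, -0.032, -0.0], [-0.032, -0.999, -0.0], [-0.0, 0.0, -1.0]]
wrist_force: [-0.5, 0.3, -1.1]
gripper_width: 0.136
gripper_force: 30.0
```

```bash
python3 - <<'E'
from h import *
plan(535.5,354,176,-91.7); print(sense()['wrist_force'])
c=shot('side');cv2.imwrite('pics/s2.png',cv2.resize(c['frame'][40:220,180:360],(600,600)))
t=shot('top')
# dowels
import numpy as np
w=cloud(t); p=w[185:240,260:325].reshape(-1,3)*1000
k=p[(p[:,2]>35)&(p[:,2]<100)]; r=cv2.minAreaRect(k[:,:2].astype(np.float32)); print(len(k),r)
cv2.imwrite('pics/t2.png',np.hstack([cv2.resize(t['frame'][185:240,262:326],(400,344),interpolation=cv2.INTER_CUBIC),cv2.resize(c['frame'][200:275,255:320],(400,344),interpolation=cv2.INTER_CUBIC)]))
E
```

```text
tcp [536.  353.3 289.7] yaw -91.82 turn(rotvec) [ 0.03  0.01 -0.12] shift [ -0.6  -0.7 113.7]
[-0.5008739   0.2568363  -1.13249068]
413 ((568.876220703125, 35.64170455932617), (143.9203643798828, 50.58447265625), 80.61476135253906)
```

View pics/s2.png

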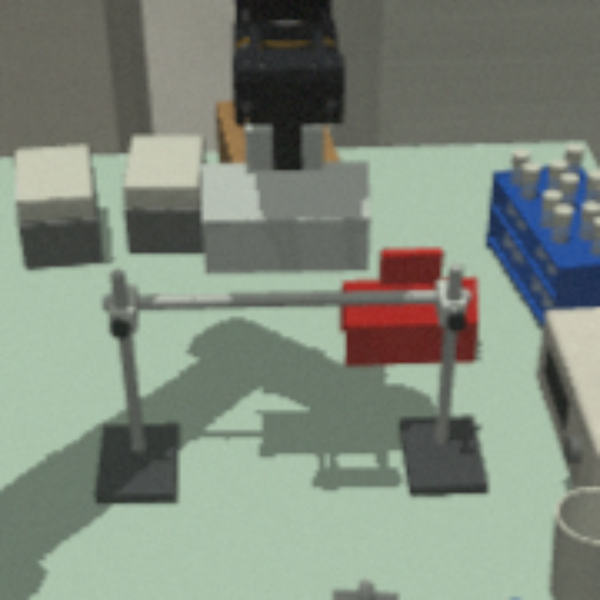

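View pics/t2.png

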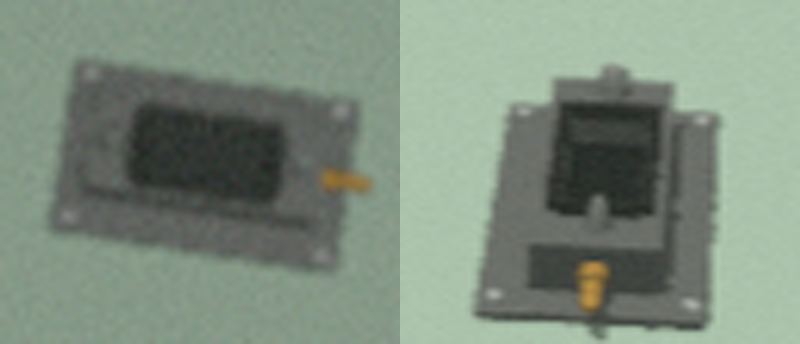

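The cover hangs level above the rod, spanning (203–370, 270) with the stands at 120 and 455, so it is centred. The manifold is open, with its dowels visible at (612,75) and (597,212) in the right pane. I'll lower the cover onto the rod.

Request:
play_rows:
  steps:
    - {"ax": 0,"ay": 0,"az": 0,"dx": -0.6,"dy": -0.7,"dz": 15,"claw": 0}
    - {"ax": 0,"ay": 0,"az": 0,"dx": 0,"dy": 0,"dz": 25,"claw": 0}
    - {"ax": 0,"ay": 0,"az": 0,"dx": 0,"dy": 0,"dz": 25,"claw": 0}
    - {"ax": 0,"ay": 0,"az": 0,"dx": 0,"dy": 0,"dz": 20,"claw": 0}
    - {"ax": 0,"ay": 0,"az": 0,"dx": 0,"dy": 0,"dz": 14,"claw": 0}
    - {"ax": 0,"ay": 0,"az": 0,"dx": 0,"dy": 0,"dz": 8,"claw": 0}
    - {"ax": 0,"ay": 0,"az": 0,"dx": 0,"dy": 0,"dz": 3,"claw": 0}
    - {"ax": 0,"ay": 0,"az": 0,"dx": 0,"dy": 0,"dz": 0,"claw": 0}
    - {"ax": 0,"ay": 0,"az": 0,"dx": 0,"dy": 0,"dz": 0,"claw": 0}

```text
time_s: 7.85
tcp_pos: [0.5359, 0.3548, 0.1806]
ee_rot: [[1.0, -0.031, 0.001], [-0.031, -1.0, 0.001], [0.001, -0.001, -1.0]]
wrist_force: [-0.0, 0.0, -0.5]
gripper_width: 0.133
gripper_force: 30.0
```

```bash
python3 - <<'E'
from h import *
plan(535.5,354,176,-91.7); print(sense()['wrist_force'],sense()['moment'])
# manifold pose: holes/dowels from both views, crop pixels -> native -> rays at given heights
def ray(c,u,v,z):
    d=np.array(c['rotation'])@np.array([(u-c['cx'])/c['fx'],(v-c['cy'])/c['fy'],1]); o=np.array(c['xyz']); return (o+d*(z-o[2])/d[2])*1000
t=load('top'); s=load('side')
for nm,(X,Y),z in [('gasketTL',(133,105),.051),('TR',(283,122),.051),('BR',(277,200),.051),('BL',(131,187),.051),('pTL',(92,73),.008),('pTR',(341,112),.008),('pBR',(321,256),.008),('pBL',(69,216),.008)]:
    print('top',nm,np.round(ray(t,262+X*64/400,185+Y*55/344,z)[:2],1))
for nm,(X,Y),z in [('thick nose',(613,70),.069),('thin nose',(598,199),.069),('pBL',(493,294),.008),('pBR',(690,304),.008),('pTL',(523,111),.008),('pTR',(697,120),.008)]:
    print('side',nm,np.round(ray(s,255+(X-400)*65/400,200+Y*75/344,z)[:2],1))
E
```

```text
tcp [535.9 354.8 180.6] yaw -91.78 turn(rotvec) [-0.06 -0.07 -0.08] shift [-0.4  0.8  4.6]
[-0.00708347  0.03892214 -0.4605115 ] [-0.08516967  0.119723   -0.05536251]
top gasketTL [593.8  84.2]
top TR [584.3   8.6]
top BR [544.7  12.2]
top BL [552.1  85.6]
top pTL [617.1 105.6]
top pTR [595.3 -23.6]
top pBR [520.3 -11.9]
top pBL [542.4 118.1]
side thick nose [577.  91.]
side thin nose [5.621e+02 5.000e-01]
side pBL [522.   -8.2]
side pBR [597.  -20.4]
side pTL [543.3 121.9]
side pTR [616.4 109.3]
```

Request:
play_rows:
  steps:
    - {"ax": 0,"ay": 0,"az": 0,"dx": 0,"dy": 0,"dz": 2,"claw": 0}
    - {"ax": 0,"ay": 0,"az": 0,"dx": 0,"dy": 0,"dz": 1.5,"claw": 0}
    - {"ax": 0,"ay": 0,"az": 0,"dx": 0,"dy": 0,"dz": 1,"claw": 0}
    - {"ax": 0,"ay": 0,"az": 0,"dx": 0,"dy": 0,"dz": 0,"claw": 0}
    - {"ax": 0,"ay": 0,"az": 0,"dx": 0,"dy": 0,"dz": 0,"claw": 0}

```text
time_s: 8.35
tcp_pos: [0.5364, 0.3563, 0.177]
ee_rot: [[1.0, -0.03, 0.004], [-0.03, -1.0, 0.004], [0.004, -0.004, -1.0]]
wrist_force: [-0.4, 1.8, 5.1]
gripper_width: 0.136
gripper_force: 30.0
```

```bash
python3 - <<'E'
from h import *
plan(535.5,354,176,-91.7); print(sense()['wrist_force'],sense()['moment'])
E
```

```text
tcp [536.4 356.3 177. ] yaw -91.72 turn(rotvec) [-0.21 -0.21 -0.02] shift [-0.8  2.3  1. ]
[-0.42602256  1.78851401  5.13427088] [ 0.63753778  0.38596457 -0.06315128]
```

Request:
play_rows:
  steps:
    - {"ax": 0,"ay": 0,"az": 0,"dx": 0,"dy": 0,"dz": 0,"claw": 14}
    - {"ax": 0,"ay": 0,"az": 0,"dx": 0,"dy": 0,"dz": 0,"claw": 20}
    - {"ax": 0,"ay": 0,"az": 0,"dx": 0,"dy": 0,"dz": 0,"claw": 35}
    - {"ax": 0,"ay": 0,"az": 0,"dx": 0,"dy": 0,"dz": 0,"claw": 60}
    - {"ax": 0,"ay": 0,"az": 0,"dx": 0,"dy": 0,"dz": 0,"claw": 60}
    - {"ax": 0,"ay": 0,"az": 0,"dx": 0,"dy": 0,"dz": 0,"claw": 60}
    - {"ax": 0,"ay": 0,"az": 0,"dx": 0,"dy": 0,"dz": -15,"claw": 60}
    - {"ax": 0,"ay": 0,"az": 0,"dx": 0,"dy": 0,"dz": -30,"claw": 60}
    - {"ax": 0,"ay": 0,"az": 0,"dx": 0,"dy": 0,"dz": -40,"claw": 60}
    - {"ax": 0,"ay": 0,"az": 0,"dx": 0,"dy": 0,"dz": -40,"claw": 60}

```text
time_s: 9.35
tcp_pos: [0.5352, 0.3545, 0.301]
ee_rot: [[1.0, -0.031, -0.001], [-0.031, -1.0, -0.001], [-0.001, 0.001, -1.0]]
wrist_force: [0.5, 0.3, 1.4]
gripper_width: 0.686
gripper_force: 0.0
```

```bash
python3 - <<'E'
from h import *
plan(623.5,-335,290,187)
c=shot('side');cv2.imwrite('pics/s3.png',cv2.resize(c['frame'][60:200,190:350],(640,560)))
t=shot('top')
for n,c in(('top',t),('side',c)):
    w=cloud(c).reshape(-1,3)*1000
    k=w[(w[:,2]>95)&(w[:,2]<205)&(abs(w[:,0]-535.5)<95)&(abs(w[:,1]-354)<45)]
    q=k[k[:,2]<152]; print(n,len(k),k.min(0),k.max(0),cv2.minAreaRect(k[:,:2].astype(np.float32)))
E
```

```text
tcp [535.2 354.5 301. ] yaw -91.76 turn(rotvec) [ 9.000e-02 -1.000e-02  8.124e+01] shift [695.1  -3.6  11. ]
top 565 [442.32393262 324.99177452  99.01178762] [628.55080711 389.93415452 198.87142191] ((535.4354858398438, 356.71258544921875), (64.01265716552734, 186.28021240234375), 88.447509765625)
side 1446 [442.44246353 322.45805125  95.00918491] [628.56352986 361.84208689 193.12510561] ((535.1763916015625, 342.35205078125), (37.11792755126953, 186.08837890625), 88.77498626708984)
```

View pics/s3.png

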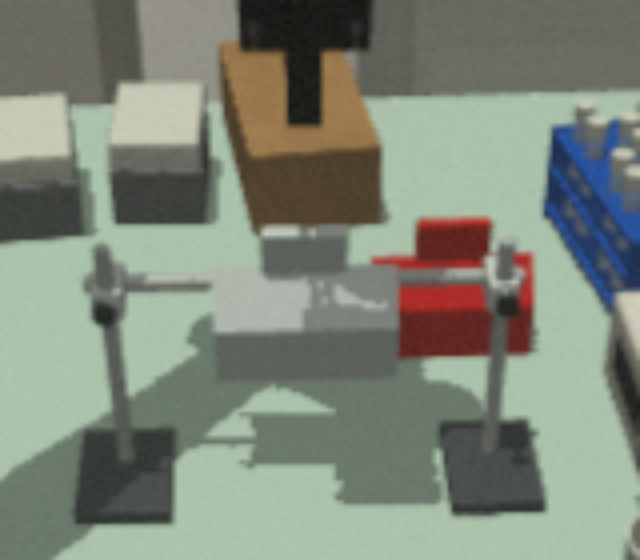

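The cover sits astride the rod's middle and level, at (215–400, 270–380) with its pull at (305,250), and has been let go. Next is the upper half.

Request:
play_rows:
  steps:
    - {"ax": 0,"ay": 0,"az": 8.1,"dx": 0,"dy": 0,"dz": 0,"claw": 70}
    - {"ax": 0,"ay": 0,"az": 8.1,"dx": 0,"dy": 0,"dz": 0,"claw": 70}
    - {"ax": 0,"ay": 0,"az": 8.1,"dx": 0,"dy": 0,"dz": 0,"claw": 70}
    - {"ax": 0,"ay": 0,"az": 8.1,"dx": 0,"dy": 0,"dz": 0,"claw": 70}
    - {"ax": 0,"ay": 0,"az": 8.1,"dx": 0,"dy": 0,"dz": 0,"claw": 70}
    - {"ax": 0,"ay": 0,"az": 8.1,"dx": 0,"dy": 0,"dz": 0,"claw": 70}
    - {"ax": 0,"ay": 0,"az": 8.1,"dx": 0,"dy": 0,"dz": 0,"claw": 70}
    - {"ax": 0,"ay": 0,"az": 8.1,"dx": 0,"dy": 0,"dz": 0,"claw": 70}
    - {"ax": 0,"ay": 0,"az": 8.1,"dx": 0,"dy": 0,"dz": 0,"claw": 70}
    - {"ax": 0,"ay": 0,"az": 8.3,"dx": 0,"dy": 0,"dz": 0,"claw": 70}
    - {"ax": 0,"ay": 0,"az": 0,"dx": 45,"dy": 0,"dz": 0,"claw": 70}
    - {"ax": 0,"ay": 0,"az": 0,"dx": 45,"dy": 0,"dz": 0,"claw": 70}
    - {"ax": 0,"ay": 0,"az": 0,"dx": 45,"dy": 0,"dz": 0,"claw": 70}
    - {"ax": 0,"ay": 0,"az": 0,"dx": 45,"dy": 0,"dz": 0,"claw": 70}
    - {"ax": 0,"ay": 0,"az": 0,"dx": 45,"dy": 0,"dz": 0,"claw": 70}
    - {"ax": 0,"ay": 0,"az": 0,"dx": 45,"dy": 0,"dz": 0,"claw": 70}
    - {"ax": 0,"ay": 0,"az": 0,"dx": 45,"dy": 0,"dz": 0,"claw": 70}
    - {"ax": 0,"ay": 0,"az": 0,"dx": 45,"dy": 0,"dz": 0,"claw": 70}
    - {"ax": 0,"ay": 0,"az": 0,"dx": 45,"dy": 0,"dz": 0,"claw": 70}
    - {"ax": 0,"ay": 0,"az": 0,"dx": 45,"dy": 0,"dz": 0,"claw": 70}

```text
time_s: 11.45
tcp_pos: [0.5903, -0.0936, 0.2998]
ee_rot: [[0.123, -0.992, -0.0], [-0.992, -0.123, 0.0], [-0.0, 0.0, -1.0]]
wrist_force: [-0.0, 0.2, -0.6]
gripper_width: 0.806
gripper_force: 0.0
```

Request:
play_rows:
  steps:
    - {"ax": 0,"ay": 0,"az": 0,"dx": 45,"dy": 0,"dz": 10,"claw": 70}
    - {"ax": 0,"ay": 0,"az": 0,"dx": 45,"dy": 0,"dz": 20,"claw": 70}
    - {"ax": 0,"ay": 0,"az": 0,"dx": 45,"dy": 0,"dz": 20,"claw": 70}
    - {"ax": 0,"ay": 0,"az": 0,"dx": 45,"dy": 0,"dz": 20,"claw": 70}
    - {"ax": 0,"ay": 0,"az": 0,"dx": 45,"dy": 0,"dz": 20,"claw": 70}
    - {"ax": 0,"ay": 0,"az": 0,"dx": 20,"dy": -3.6,"dz": 20,"claw": 70}
    - {"ax": 0,"ay": 0,"az": 0,"dx": 0,"dy": 0,"dz": 10,"claw": 70}
    - {"ax": 0,"ay": 0,"az": 0,"dx": 0,"dy": 0,"dz": 0,"claw": 70}
    - {"ax": 0,"ay": 0,"az": 0,"dx": 0,"dy": 0,"dz": 0,"claw": 70}

```text
time_s: 12.35
tcp_pos: [0.6244, -0.3338, 0.1806]
ee_rot: [[0.124, -0.992, 0.0], [-0.992, -0.124, -0.0], [0.0, -0.0, -1.0]]
wrist_force: [0.2, -0.7, 0.1]
gripper_width: 0.801
gripper_force: 0.0
```

```bash
python3 - <<'E'
from h import *
plan(623.5,-335,20,186.9)
E
```

```text
tcp [ 624.4 -333.8  180.6] yaw -172.9 turn(rotvec) [-0.01 -0.02  0.2 ] shift [  1.1   1.  160.6]
```

Request:
play_rows:
  steps:
    - {"ax": 0,"ay": 0,"az": 0.2,"dx": 1.1,"dy": 1,"dz": 35,"claw": 70}
    - {"ax": 0,"ay": 0,"az": 0,"dx": 0,"dy": 0,"dz": 40,"claw": 70}
    - {"ax": 0,"ay": 0,"az": 0,"dx": 0,"dy": 0,"dz": 40,"claw": 70}
    - {"ax": 0,"ay": 0,"az": 0,"dx": 0,"dy": 0,"dz": 28,"claw": 70}
    - {"ax": 0,"ay": 0,"az": 0,"dx": 0,"dy": 0,"dz": 14,"claw": 70}
    - {"ax": 0,"ay": 0,"az": 0,"dx": 0,"dy": 0,"dz": 6,"claw": 70}
    - {"ax": 0,"ay": 0,"az": 0,"dx": 0,"dy": 0,"dz": 0,"claw": 62}
    - {"ax": 0,"ay": 0,"az": 0,"dx": 0,"dy": 0,"dz": 0,"claw": 54}
    - {"ax": 0,"ay": 0,"az": 0,"dx": 0,"dy": 0,"dz": 0,"claw": 46}
    - {"ax": 0,"ay": 0,"az": 0,"dx": 0,"dy": 0,"dz": 0,"claw": 40}
    - {"ax": 0,"ay": 0,"az": 0,"dx": 0,"dy": 0,"dz": 0,"claw": 40}
    - {"ax": 0,"ay": 0,"az": 0,"dx": 0,"dy": 0,"dz": 0,"claw": 40}
    - {"ax": 0,"ay": 0,"az": 0,"dx": 0,"dy": 0,"dz": 0,"claw": 40}

```text
time_s: 13.65
tcp_pos: [0.6238, -0.3361, 0.0189]
ee_rot: [[0.119, -0.993, 0.002], [-0.993, -0.119, -0.001], [0.001, -0.002, -1.0]]
wrist_force: [-1.3, 1.1, 5.9]
gripper_width: 0.571
gripper_force: 30.0
```

```bash
python3 - <<'E'
from h import *
plan(623.5,-335,20,186.9); print(sense()['wrist_force'])
E
```

```text
tcp [ 623.8 -336.1   18.9] yaw -173.15 turn(rotvec) [-0.09 -0.06 -0.05] shift [-1.1  0.2 -1.1]
[-1.29592918  1.11434081  5.89346237]
```

```bash
python3 - <<'E'
from h import *
for n in('top','side'):
    w=cloud(load(n)).reshape(-1,3)*1000
    k=w[(w[:,2]>70)&(w[:,2]<150)&(w[:,0]>630)&(w[:,0]<800)&(abs(w[:,1]-50)<110)]
    print(n,len(k),k.min(0),k.max(0))
    b=w[(w[:,2]>105)&(w[:,2]<150)&(w[:,0]>630)&(w[:,0]<800)&(abs(w[:,1]-20)<80)]; print(b.mean(0),b.min(0),b.max(0))
E
```

```text
top 373 [729.24025019 -51.3132314   70.16817432] [795.40501295 158.93144174 136.6561938 ]
[759.2690746  -22.08298757 126.25116966] [747.41979994 -35.84264251 105.0904822 ] [774.03580701  -9.28042782 136.6561938 ]
side 766 [728.55639707 -51.12895133  70.0077294 ] [793.33638974 159.87839839 130.93332777]
[758.86880149 -24.13052294 122.5507613 ] [747.1854613  -34.34005852 105.1121413 ] [773.70323187  -6.14453541 130.93332777]
```

Request:
play_rows:
  steps:
    - {"ax": 0,"ay": 0,"az": 0,"dx": 0,"dy": 0,"dz": -10,"claw": 40}
    - {"ax": 0,"ay": 0,"az": 0,"dx": 0,"dy": 0,"dz": -25,"claw": 40}
    - {"ax": 0,"ay": 0,"az": 0,"dx": 0,"dy": 0,"dz": -30,"claw": 40}
    - {"ax": 0,"ay": 0,"az": 0,"dx": 0,"dy": 0,"dz": -30,"claw": 40}
    - {"ax": 0,"ay": 0,"az": 0,"dx": 0,"dy": 0,"dz": -30,"claw": 40}
    - {"ax": 0,"ay": 0,"az": 5.3,"dx": 0,"dy": 0,"dz": 0,"claw": 40}
    - {"ax": 0,"ay": 0,"az": 5.4,"dx": 0,"dy": 0,"dz": 0,"claw": 40}
    - {"ax": 0,"ay": 0,"az": 5.4,"dx": 0,"dy": 0,"dz": 0,"claw": 40}
    - {"ax": 0,"ay": 0,"az": 0,"dx": 0,"dy": 0,"dz": 0,"claw": 40}

```text
time_s: 14.55
tcp_pos: [0.6228, -0.3355, 0.1415]
ee_rot: [[-0.161, -0.987, -0.001], [-0.987, 0.161, 0.001], [-0.001, 0.001, -1.0]]
wrist_force: [0.2, -0.3, -2.6]
gripper_width: 0.57
gripper_force: 30.0
```

```bash
python3 - <<'E'
from h import *
plan(569.5,49,130,170.7); print(sense()['wrist_force'])
E
```

```text
tcp [ 622.8 -335.5  141.5] yaw 170.72 turn(rotvec) [0.06 0.04 0.02] shift [-370.8  114.7   11.5]
[ 0.17458798 -0.26870874 -2.64560112]
```

The bottle stands clear at x of 0.73 m or more. The block is held and turned to heading, so I'll carry it over the manifold.

Request:
play_rows:
  steps:
    - {"ax": 0,"ay": 0,"az": 0,"dx": -15,"dy": 4.7,"dz": 0,"claw": 40}
    - {"ax": 0,"ay": 0,"az": 0,"dx": -35,"dy": 11,"dz": 0,"claw": 40}
    - {"ax": 0,"ay": 0,"az": 0,"dx": -45,"dy": 14,"dz": 0,"claw": 40}
    - {"ax": 0,"ay": 0,"az": 0,"dx": -45,"dy": 14,"dz": 0,"claw": 40}
    - {"ax": 0,"ay": 0,"az": 0,"dx": -45,"dy": 14,"dz": 0,"claw": 40}
    - {"ax": 0,"ay": 0,"az": 0,"dx": -45,"dy": 14,"dz": 0,"claw": 40}
    - {"ax": 0,"ay": 0,"az": 0,"dx": -45,"dy": 14,"dz": 0,"claw": 40}
    - {"ax": 0,"ay": 0,"az": 0,"dx": -45,"dy": 14,"dz": 0,"claw": 40}
    - {"ax": 0,"ay": 0,"az": 0,"dx": -35,"dy": 10,"dz": 5,"claw": 40}
    - {"ax": 0,"ay": 0,"az": 0,"dx": -15.8,"dy": 5,"dz": 5,"claw": 40}
    - {"ax": 0,"ay": 0,"az": 0,"dx": 0,"dy": 0,"dz": 0,"claw": 40}
    - {"ax": 0,"ay": 0,"az": 0,"dx": 0,"dy": 0,"dz": 0,"claw": 40}

```text
time_s: 15.75
tcp_pos: [0.5694, 0.0487, 0.1319]
ee_rot: [[-0.16, -0.987, -0.001], [-0.987, 0.16, -0.0], [0.0, 0.001, -1.0]]
wrist_force: [-0.1, 0.9, -2.1]
gripper_width: 0.565
gripper_force: 30.0
```

```bash
python3 - <<'E'
from h import *
plan(569.5,49,130,170.7)
c=shot('side');cv2.imwrite('pics/s4.png',cv2.resize(c['frame'][170:270,230:350],(792,600),interpolation=cv2.INTER_CUBIC))
w=cloud(c); p=w[170:270,230:350].reshape(-1,3)*1000
f=c['frame'][170:270,230:350].reshape(-1,3)
k=p[(p[:,2]>112)&(p[:,2]<150)&(f.min(1)>120)&(abs(p[:,0]-569)<60)&(abs(p[:,1]-49)<80)]
print(len(k),cv2.minAreaRect(k[:,:2].astype(np.float32)),np.percentile(k,[2,50,98],axis=0).round(1))
E
```

```text
tcp [569.4  48.7 131.9] yaw 170.82 turn(rotvec) [ 0.03 -0.03  0.12] shift [-0.3 -0.   1.9]
279 ((568.280029296875, 46.84988784790039), (110.12218475341797, 51.29220962524414), 80.56905364990234) [[539.4  -8.5 138.5]
 [559.8  10.7 141.8]
 [587.9  99.3 143.7]]
```

View pics/s4.png

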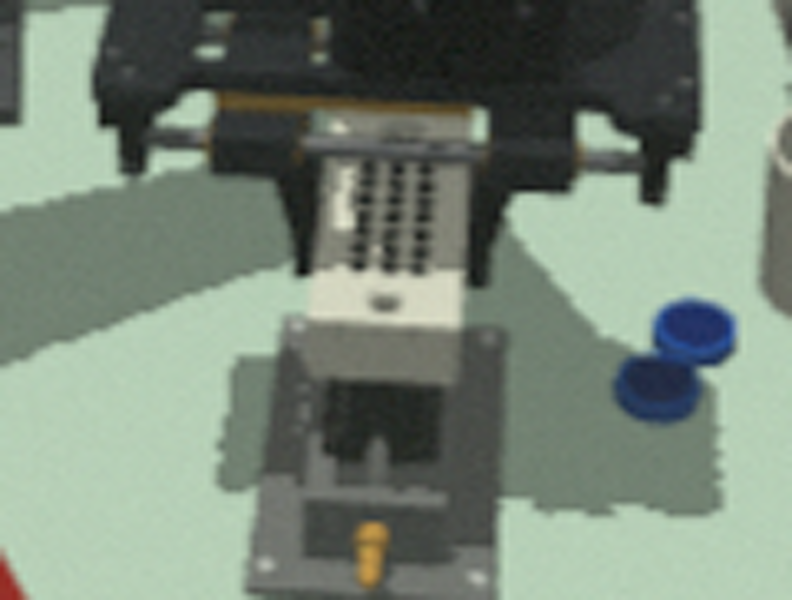

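```bash
python3 - <<'E'
from h import *
s=load('side')
def ray(u,v,z,c=s):
    d=np.array(c['rotation'])@np.array([(u-c['cx'])/c['fx'],(v-c['cy'])/c['fy'],1]); o=np.array(c['xyz']); return ((o+d*(z-o[2])/d[2])*1000)[:2]
P=lambda X,Y,z:ray(230+X*120/792,170+Y*100/600,z)
a=np.radians(-9.25); ex=np.array([np.cos(a),np.sin(a)]); ey=np.array([-np.sin(a),np.cos(a)])
def show(n,q): print(n,np.round(q,1),'ex/ey',np.round([q@ex,q@ey],1))
show('hole->centre',P(385,301,.143)+48*ey)
top=(P(309,318,.143)+P(465,327,.143))/2; show('top front edge->centre',top+60*ey)
bot=(P(301,374,.113)+P(458,383,.113))/2; show('bot front edge->centre',bot+60*ey)
for yy in(438,442,446): show('nose->centre',P(377,yy,.069)+48*ey)
rim=(P(305,496,.045)+P(447,501,.045))/2; show('rim front->centre',rim+60*ey)
for c in ((569.4,48.7),(569.7,50.65),(568.8,47.2)): show('ref',np.array(c))
E
```

```text
hole->centre [570.8  49.4] ex/ey [555.4 140.5]
top front edge->centre [572.3  50.5] ex/ey [556.7 141.9]
bot front edge->centre [570.6  51.2] ex/ey [554.9 142.3]
nose->centre [569.8  49.1] ex/ey [554.5 140. ]
nose->centre [569.6  47.1] ex/ey [554.7 138. ]
nose->centre [569.4  45.1] ex/ey [554.8 136. ]
rim front->centre [571.   51.1] ex/ey [555.4 142.2]
ref [569.4  48.7] ex/ey [554.2 139.6]
ref [569.7  50.6] ex/ey [554.2 141.6]
ref [568.8  47.2] ex/ey [553.8 138. ]
```

Narrow hole (385,301) and thin dowel nose (377,442) agree to within about 1 mm once projected. I'll shift 0.8 mm and descend in stages while watching the force.

Request:
play_rows:
  steps:
    - {"ax": 0,"ay": 0,"az": 0.1,"dx": 0,"dy": 0.8,"dz": 10,"claw": 40}
    - {"ax": 0,"ay": 0,"az": 0,"dx": 0,"dy": 0,"dz": 14,"claw": 40}
    - {"ax": 0,"ay": 0,"az": 0,"dx": 0,"dy": 0,"dz": 10,"claw": 40}
    - {"ax": 0,"ay": 0,"az": 0,"dx": 0,"dy": 0,"dz": 6,"claw": 40}
    - {"ax": 0,"ay": 0,"az": 0,"dx": 0,"dy": 0,"dz": 3,"claw": 40}
    - {"ax": 0,"ay": 0,"az": 0,"dx": 0,"dy": 0,"dz": 2,"claw": 40}
    - {"ax": 0,"ay": 0,"az": 0,"dx": 0,"dy": 0,"dz": 2,"claw": 40}
    - {"ax": 0,"ay": 0,"az": 0,"dx": 0,"dy": 0,"dz": 2,"claw": 40}
    - {"ax": 0,"ay": 0,"az": 0,"dx": 0,"dy": 0,"dz": 0,"claw": 40}

```text
time_s: 16.7
tcp_pos: [0.569, 0.0489, 0.0831]
ee_rot: [[-0.163, -0.987, 0.0], [-0.987, 0.163, 0.0], [-0.0, -0.0, -1.0]]
wrist_force: [-0.6, 0.0, -2.1]
gripper_width: 0.568
gripper_force: 30.0
```

```bash
python3 - <<'E'
from h import *
plan(569.5,49,63.9,170.7); s=sense(); print(s['wrist_force'],s['moment'])
E
```

```text
tcp [569.   48.9  83.1] yaw 170.64 turn(rotvec) [-0.    0.   -0.06] shift [-0.2 -0.5 19.2]
[-0.61414549  0.00837731 -2.0649443 ] [ 0.02754851  0.10655102 -0.03569276]
```

Request:
play_rows:
  steps:
    - {"ax": 0,"ay": 0,"az": 0,"dx": 0,"dy": 0,"dz": 1.5,"claw": 40}
    - {"ax": 0,"ay": 0,"az": 0,"dx": 0,"dy": 0,"dz": 1.5,"claw": 40}
    - {"ax": 0,"ay": 0,"az": 0,"dx": 0,"dy": 0,"dz": 1.5,"claw": 40}
    - {"ax": 0,"ay": 0,"az": 0,"dx": 0,"dy": 0,"dz": 1.5,"claw": 40}
    - {"ax": 0,"ay": 0,"az": 0,"dx": 0,"dy": 0,"dz": 0,"claw": 40}
    - {"ax": 0,"ay": 0,"az": 0,"dx": 0,"dy": 0,"dz": 0,"claw": 40}

```text
time_s: 17.3
tcp_pos: [0.5688, 0.0484, 0.0768]
ee_rot: [[-0.163, -0.987, -0.001], [-0.987, 0.163, -0.001], [0.001, 0.001, -1.0]]
wrist_force: [0.7, -3.9, -3.1]
gripper_width: 0.572
gripper_force: 30.0
```

```bash
python3 - <<'E'
from h import *
plan(569.5,49,63.9,170.7); s=sense(); print(s['wrist_force'],s['moment'])
E
```

```text
tcp [568.8  48.4  76.8] yaw 170.62 turn(rotvec) [ 0.03 -0.04 -0.08] shift [-0.7 -0.6 12.9]
[ 0.65818038 -3.92206478 -3.07421425] [-1.03090162 -0.00564673  0.06673977]
```

Request:
play_rows:
  steps:
    - {"ax": 0,"ay": 0,"az": 0,"dx": 0.6,"dy": 0,"dz": 0,"claw": 40}
    - {"ax": 0,"ay": 0,"az": 0,"dx": 0.4,"dy": 0,"dz": 1,"claw": 40}
    - {"ax": 0,"ay": 0,"az": 0,"dx": 0,"dy": 0,"dz": 1.5,"claw": 40}
    - {"ax": 0,"ay": 0,"az": 0,"dx": 0,"dy": 0,"dz": 1.5,"claw": 40}
    - {"ax": 0,"ay": 0,"az": 0,"dx": 0,"dy": 0,"dz": 0,"claw": 40}
    - {"ax": 0,"ay": 0,"az": 0,"dx": 0,"dy": 0,"dz": 0,"claw": 40}

```text
time_s: 17.9
tcp_pos: [0.5689, 0.0481, 0.073]
ee_rot: [[-0.163, -0.987, 0.0], [-0.987, 0.163, 0.0], [-0.0, -0.0, -1.0]]
wrist_force: [0.2, 0.1, -2.3]
gripper_width: 0.575
gripper_force: 30.0
```

```bash
python3 - <<'E'
from h import *
plan(569.5,49,63.9,170.7); s=sense(); print(s['wrist_force'],s['moment'])
E
```

```text
tcp [568.9  48.1  73. ] yaw 170.64 turn(rotvec) [-0.01  0.02 -0.06] shift [-1.  -0.4  9.1]
[ 0.23113369  0.10030561 -2.25132607] [ 0.02243004  0.12438366 -0.06960876]
```

Request:
play_rows:
  steps:
    - {"ax": 0,"ay": 0,"az": 0,"dx": 0,"dy": 0,"dz": 1.5,"claw": 40}
    - {"ax": 0,"ay": 0,"az": 0,"dx": 0,"dy": 0,"dz": 1.5,"claw": 40}
    - {"ax": 0,"ay": 0,"az": 0,"dx": 0,"dy": 0,"dz": 1.5,"claw": 40}
    - {"ax": 0,"ay": 0,"az": 0,"dx": 0,"dy": 0,"dz": 1.5,"claw": 40}
    - {"ax": 0,"ay": 0,"az": 0,"dx": 0,"dy": 0,"dz": 0,"claw": 40}
    - {"ax": 0,"ay": 0,"az": 0,"dx": 0,"dy": 0,"dz": 0,"claw": 40}

```text
time_s: 18.5
tcp_pos: [0.5689, 0.0479, 0.0676]
ee_rot: [[-0.163, -0.987, 0.0], [-0.987, 0.163, 0.0], [-0.0, -0.0, -1.0]]
wrist_force: [-2.2, 0.7, 2.3]
gripper_width: 0.57
gripper_force: 30.0
```

```bash
python3 - <<'E'
from h import *
plan(569.5,49,63.9,170.7); s=sense(); print(s['wrist_force'],s['moment'])
E
```

```text
tcp [568.9  47.9  67.6] yaw 170.65 turn(rotvec) [-0.02  0.01 -0.05] shift [-1.1 -0.4  3.7]
[-2.18187127  0.73195139  2.26681922] [ 0.24567925  0.69634102 -0.01078251]
```

Request:
play_rows:
  steps:
    - {"ax": 0,"ay": 0,"az": 0,"dx": 0,"dy": 0.4,"dz": 1.5,"claw": 40}
    - {"ax": 0,"ay": 0,"az": 0,"dx": 0,"dy": 0,"dz": 1.5,"claw": 40}
    - {"ax": 0,"ay": 0,"az": 0,"dx": 0,"dy": 0,"dz": 1,"claw": 40}
    - {"ax": 0,"ay": 0,"az": 0,"dx": 0,"dy": 0,"dz": 0.7,"claw": 40}
    - {"ax": 0,"ay": 0,"az": 0,"dx": 0,"dy": 0,"dz": 0,"claw": 40}
    - {"ax": 0,"ay": 0,"az": 0,"dx": 0,"dy": 0,"dz": 0,"claw": 40}

```text
time_s: 19.1
tcp_pos: [0.5689, 0.0479, 0.0642]
ee_rot: [[-0.162, -0.987, 0.001], [-0.987, 0.162, -0.0], [-0.0, -0.001, -1.0]]
wrist_force: [-4.9, 0.7, 11.4]
gripper_width: 0.571
gripper_force: 30.0
```

```bash
python3 - <<'E'
from h import *
plan(569.5,49,63.9,170.7); s=sense(); print(s['wrist_force'],s['moment'])
E
```

```text
tcp [568.9  47.9  64.2] yaw 170.68 turn(rotvec) [-0.08  0.01 -0.02] shift [-1.2 -0.4  0.3]
[-4.94295951  0.69649924 11.42337348] [ 0.24950362  1.4288822  -0.01133582]
```

Request:
play_rows:
  steps:
    - {"ax": 0,"ay": 0,"az": 0,"dx": 0,"dy": 0.7,"dz": 0.6,"claw": 40}
    - {"ax": 0,"ay": 0,"az": 0,"dx": 0,"dy": 0,"dz": 0.6,"claw": 40}
    - {"ax": 0,"ay": 0,"az": 0,"dx": 0,"dy": 0,"dz": 0.5,"claw": 40}
    - {"ax": 0,"ay": 0,"az": 0,"dx": 0,"dy": 0,"dz": 0,"claw": 40}
    - {"ax": 0,"ay": 0,"az": 0,"dx": 0,"dy": 0,"dz": 0,"claw": 40}

```text
time_s: 19.6
tcp_pos: [0.5689, 0.048, 0.0638]
ee_rot: [[-0.162, -0.987, 0.003], [-0.987, 0.162, -0.0], [-0.0, -0.003, -1.0]]
wrist_force: [-5.2, -0.2, 16.4]
gripper_width: 0.57
gripper_force: 30.0
```

```bash
python3 - <<'E'
from h import *
plan(569.5,49,63.9,170.7); s=sense(); print(s['wrist_force'],s['moment'])
E
```

```text
tcp [568.9  48.   63.8] yaw 170.7 turn(rotvec) [-0.17  0.01  0.  ] shift [-1.1 -0.5 -0.1]
[-5.16570516 -0.18880841 16.42505855] [ 0.07679483  1.84230403 -0.14043881]
```

Request:
play_rows:
  steps:
    - {"ax": 0,"ay": 0,"az": 0,"dx": 0,"dy": 0.4,"dz": 0.5,"claw": 40}
    - {"ax": 0,"ay": 0,"az": 0,"dx": 0,"dy": 0,"dz": 0.3,"claw": 40}
    - {"ax": 0,"ay": 0,"az": 0,"dx": 0,"dy": 0,"dz": 0,"claw": 40}
    - {"ax": 0,"ay": 0,"az": 0,"dx": 0,"dy": 0,"dz": 0,"claw": 40}
    - {"ax": 0,"ay": 0,"az": 0,"dx": 0,"dy": 0,"dz": 0,"claw": 40}

```text
time_s: 20.1
tcp_pos: [0.5689, 0.048, 0.0638]
ee_rot: [[-0.161, -0.987, 0.004], [-0.987, 0.161, -0.0], [-0.0, -0.004, -1.0]]
wrist_force: [-5.2, 0.5, 20.4]
gripper_width: 0.572
gripper_force: 30.0
```

```bash
python3 - <<'E'
from h import *
plan(569.5,49,63.9,170.7); s=sense(); print(s['wrist_force'],s['moment'])
c=shot('side'); f=c['frame']
cv2.imwrite('pics/s5.png',np.hstack([cv2.resize(f[190:280,245:325],(500,562),interpolation=cv2.INTER_CUBIC),cv2.resize(f[60:200,205:315],(300,382)).__class__ and cv2.copyMakeBorder(cv2.resize(f[60:200,205:315],(300,382)),0,180,0,0,cv2.BORDER_CONSTANT)]))
E
```

```text
tcp [568.9  48.   63.8] yaw 170.72 turn(rotvec) [-0.23  0.01  0.02] shift [-1.1 -0.5 -0.1]
[-5.15841243  0.50887184 20.36135036] [-0.01454294  2.07838728 -0.11468134]
```

View pics/s5.png

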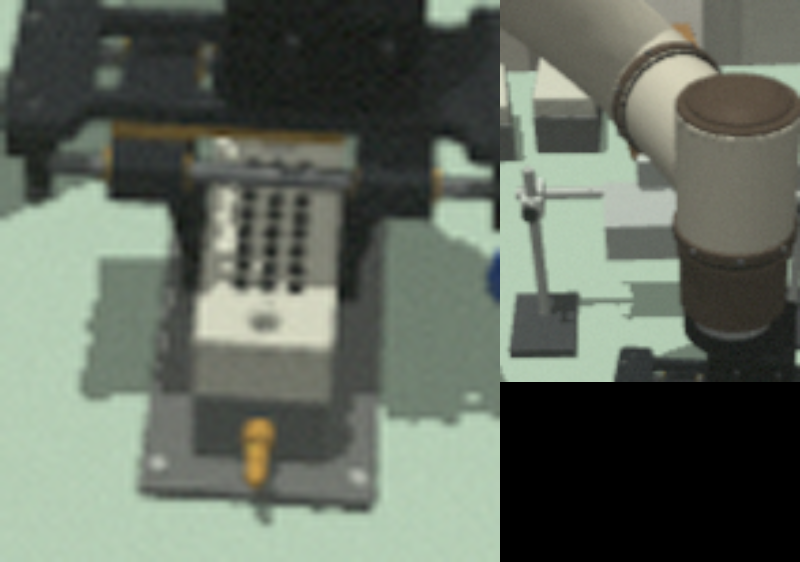

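The upper half sits flush on the chamber, with the seam at (262,400) closed and the dowel end visible in its hole at (265,320). The height has stopped changing at 20 N, and the cover is still on the rod. I'll hand the job in.

```bash
python3 -c "
from h import *
print(finish_job())"
```

```text
the job is handed in; nothing more can be done
None
```

The job is handed in: the grey cover hangs astride the middle of the rod, and the upper half is on its dowels, held pressed shut at about 20 N with no visible gap, at about 20 s of the 53 s allowed; no verdict came back.

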